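# Start up the bench belt sander with extraction first

### The arm

A 6-joint arm with a two-finger parallel gripper is mounted at the origin on the work surface. World frame = base frame: x ahead of the robot, y to its left, z up, the work surface at z = 0. Lengths are in mm, angles in degrees, forces in N, time in s.
With the tool pointing down it reaches from about 275 to 750 mm from the base axis. Payload 10.2 kg.
Tool frame: the origin (TCP) lies midway between the tips of the shut fingers; the grasp point (between the pads) lies 19 mm behind it; z points along the fingers, y is the line along which they close (so a half turn about z gives the same grasp; the last joint's range is limited). The gripper opens to 88 mm and grips with 3 to 60 N. Pads are 18 mm wide; open, the fingers measure 123 mm over their backs; the gripper's body (75 mm by 187 mm) begins 45 mm behind the grasp point.
Start: joints at [56.643, 17.928, 85.812, -0, 76.261, -12.8], TCP at [184.367, 491.569, 238.72] pointing down, gripper open.
Joint ranges: [-168.41, 168.41], [-55.51, 124.54], [10.69, 146.95], [-70.63, 250.63], [1, 178], [-165.06, 165.06]. Speed limits (degrees/s): [136.94, 136.94, 172.46, 180, 180, 180].

### API

Orientations are given as [roll, pitch, yaw] about the fixed x, y, z axes, in that order (R = Rz(yaw) Ry(pitch) Rx(roll)).
In Python, from station import read_state, grab_frame, camera_info, hand_in gives the robot as it stands.
- The arm moves only by the shell command python3 -m creep 'ROWS' [OPENING]. ROWS is JSON, a list of rows, each an object of numbers: "x", "y", "z": the shift along the tool's x, y, z in units of 0.5 m (1.0 is 0.5 m); "rx", "ry", "rz": the turn, a rotation vector about the tool's x, y, z in units of 6 degrees (1.0 is 6 degrees). In form: [{"x": .., "y": .., "z": .., "rx": .., "ry": .., "rz": ..}, ...]. A call has exactly 8 rows; each row shifts and turns the commanded pose from where the row before left it, along the tool's axes as they then stand; what a row does not reach is not made up. A row lasts 1/12 s, in which the tool goes at most 41.7 mm and 7.16 degrees, less where a joint would pass 70% of its speed; a pose out of reach is approached as far as the arm can. A call with a number of a shift or a turn outside -1 to 1 is refused whole. A call with a gripper value outside its range is refused whole. OPENING is the opening, from -1 (shut) to 1 (fully open), set as the call begins (- or left out, the last holds). The fingers move at their own pace and stop on an object; the grip force is fixed at half the most. Time passes only in rows, so rows that do not move let the fingers close, or fill a call up. It gives the time, the measured TCP pose, the force, the opening and the grip force at its end, in the units of the state.
- read_state(): the state, without advancing time (a new reading comes with each control period).
- grab_frame(name): name is "scene" or "top" or "wrist"; returns the picture (420x560x3 uint8, blue, green, red); there is no depth.
- camera_info(name): a dict with "fov_y" (degrees; the focal length in pixels is half the picture's height over the tangent of half this angle, whatever the lens; pixels are square), "cx", "cy" (the principal point, pixels), "origin" and "attitude" of the camera in the world. Camera axes: x right, y down, z forward; pixel columns grow to the right and rows downward; lengths in mm; the calibration is good to about 2 mm. A picture is of the moment at which its call begins: read the wrist's pose just before it. camera_info takes no time and is no camera call; for the wrist camera it gives the pose at the moment of the call.
- hand_in(): hands the job in; it is judged then, once.
The state is a dict: "t": time; "joint_pos": joint angles; "qd": joint speeds; "joint_torque": joint torques, N m; "position": TCP position; "tcp_rot": TCP orientation; "force": force on the tool from outside, world axes, zero at the start; "moment": the same for the moment, N m; "finger_gap": finger opening in mm; "finger_force": force on a finger pad.
Only numpy, scipy, OpenCV 4.12 (cv2) and the standard library are available. Lean on these libraries where they do the work, as an engineer would, in place of code of your own. Each camera call takes 0.05 s, during which the arm holds its last target. There are 200 camera calls.

### The job

Start up the belt sander, only pushing and pressing with the closed fingertips: first push the blast gate's slide fully open, then press the extractor's start button (the flat head on the two-button station, not the mushroom stop) right in and let it up, and last press the raised half of the sander's rocker switch all the way down to switch it on. Do not press the stop button, and do not lift, tip or shift the loose things on the bench.

Things in the scene. Friction and masses are not known exactly. Their poses are not given: they have to be found in the camera images.
- sander: Bench belt sander, fixed: dark cast base, brown belt 155 mm above the bench (steel work stop to 191 mm), motor, grey control box in front (90 mm in x, 130 in y, top at 72 mm) with the rocker and a fixed knob 56 mm left of it (top 86 mm), dust duct at the right end. Origin on the bench surface under the machine; its x points away from the robot, y to the robot's left along the belt, z up.
- gate_slide (a joint): Blast gate slide, m: 0 closed, 0.080 fully open (end stop); starts at 0 to 0.012. Flat holed aluminium plate, 4 mm thick, through an upright aluminium housing 110 mm square, 18 mm thick, top 130 mm above the bench. Pushing the tab at its robot-side end along the sander's x slides it until the tab meets the housing. About 3 N friction; it stays where left.
- gate_tab (a point): Centre of the area to push: robot-side face of the slide's folded tab, 110 mm above the bench. The tab is an upright flat strip 34 mm wide (sander's y) and 4 mm thick, reaching from 30 to 140 mm above the bench, normal to the sander's x. Moves with the slide; axes as the sander's.
- gate_mouth (a point): Fixed point on the robot-side edge of the gate housing, in line with gate_tab at the same height: gate_tab ends 5 mm in front of it (towards the robot) when the gate is fully open.
- station: Two-button control station of the extractor: grey enclosure with pale lid, 130 x 78 mm, 58 mm high, fixed to the bench, left or right of the sander's front. Origin on the bench under its centre. The buttons lie on its x, the long axis: start 30 mm to +x (away from the robot), stop 30 mm to -x, where a short steel conduit also leaves (to 114 mm from the origin).
- start_button (a joint): Start button of the extractor, m: 0 up, grows as pressed, end stop at 0.006. Spring: about 2 N to begin, 5 N fully down; it comes up by itself. Flat black cylinder, 30 mm diameter, its top 12 mm above a steel collar of 39 mm diameter.
- start_top (a point): Centre of the flat top of the start button, 76 mm above the bench when up. Press straight down.
- stop_button (a joint): Stop button of the extractor, m: 0 up, end stop at 0.006, same spring. Black mushroom head of 40 mm diameter. Not to be pressed.
- stop_top (a point): Centre of the top of the mushroom stop button, 87 mm above the bench, 60 mm from start_top.
- sander_rocker (a joint): Rocker switch of the sander, rad: 0 off (the start), 0.36 on (end stop). Black, 32 mm in the sander's x, two flat halves each 27 mm along its y, in a black bezel. It rocks about the sander's x, 82 mm above the bench. Off: left half level, right half rising to 91 mm. On: right half level, left half raised. Friction 0.05 N m (3 N at rocker_raised_half), no spring: stays where left.
- rocker_raised_half (a point): Point on the face of the rocker's right half, 18 mm from the rocking axis, the place to press straight down; 88 mm above the bench when off, 82 mm when on. Moves with the rocker.
- glue_bottle: White glue bottle, loose, upright, 60 mm diameter, 170 mm tall; origin under its centre. Bystander.
- mallet: Soft-face mallet lying down, loose, 300 mm long, head 160 mm wide and 45 mm high; origin on the bench under the middle of the head, handle to its -x. Bystander.
- tape_roll: Roll of tape lying flat, loose, 96 mm diameter, 36 mm high; origin under its centre. Bystander.
- sanding_block: Cork sanding block, loose, 110 x 62 x 36 mm; origin under its centre. Bystander.
- wax_tin: Round metal tin, loose, 64 mm diameter, 45 mm high; origin under its centre. Bystander.
- screw_tray: Grey tray of screws, loose, 100 x 130 mm, 45 mm high; origin under its centre. Bystander.

How it is judged:
By the outcome, as a careful person would: the job done as asked, in the order asked, and still so for the second after the job is handed in, with the robot touching nothing.
It also fails if it takes over 48 s, if anything falls off the work surface, if the arm or the gripper's body presses on something with over 40 N, if the wrist force passes 120 N, or if a joint passes its speed limit or range.

## Working session

There is one attempt and no reset: what is moved stays moved. The work goes in short steps, Python scripts to look and compute and a shell command to move; the robot and the scene stay as the last step left them, time stands still between calls to the robot, and variables do not carry over. Pictures are saved under pics/ and viewed, at most 12 in all, crops included, and the job is handed in when it is done.

```bash
mkdir -p pics; ls; python3 - <<'E'
from station import *
import cv2
for n in("scene","top"):
    print(n,camera_info(n)); cv2.imwrite(f"pics/{n}0.png",grab_frame(n))
s=read_state();print(s["t"],s["position"],s["tcp_rot"],s["force"])
E
```

```text
pics
scene {'fov_y': 55.384141388821256, 'cx': 276.80843423914575, 'cy': 208.43188700675685, 'origin': array([1189.50606133,  220.71643151,  760.95948269]), 'attitude': array([-132.1590357 ,   -0.2802749 ,  106.40795832])}
top {'fov_y': 49.28990021565946, 'cx': 280.98108357141007, 'cy': 208.04472995106318, 'origin': array([ 368.6769505 ,    2.26449756, 1442.55839137]), 'attitude': array([-1.74038015e+02, -8.68221347e-02, -9.07139044e+01])}
0.1 [184.24671622 491.39744862 238.24327246] [-1.79938459e+02 -1.41284888e-02  1.59441297e+02] [-0.19049616 -0.70704084 -0.79233257]
```

View pics/scene0.png

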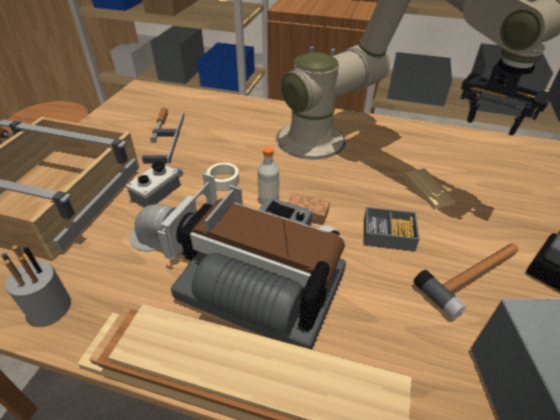

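View pics/top0.png

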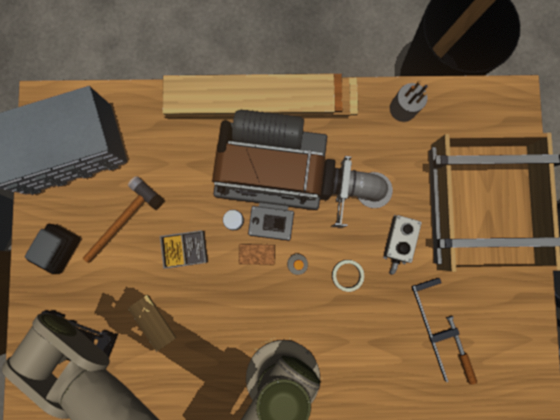

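The scene view shows the sander, with the gate and station on the robot's right. In the top view the gate tab is near px (340,226), the station near (403,240) with start at about (407,227), and the rocker near (275,222). The bottle (298,264) and tape (348,275) stand in front. I'll zoom in next.

```bash
cat >h.py <<'E'
import numpy as np,cv2
from scipy.spatial.transform import Rotation as R
from station import *
def cam(n):
    c=camera_info(n); return 210/np.tan(np.radians(c["fov_y"]/2)),c["cx"],c["cy"],c["origin"],R.from_euler("xyz",c["attitude"],degrees=True).as_matrix()
def ray(n,u,v):
    f,cx,cy,o,M=cam(n); return o,M@np.array([(u-cx)/f,(v-cy)/f,1])
def plane(n,u,v,z):
    o,d=ray(n,u,v); return o+d*(z-o[2])/d[2]
def proj(n,p):
    f,cx,cy,o,M=cam(n); q=M.T@(np.array(p)-o); return q[0]/q[2]*f+cx,q[1]/q[2]*f+cy
E
python3 - <<'E'
from h import *
im=cv2.imread("pics/top0.png")
c=cv2.resize(im[190:290,215:345],None,fx=6,fy=6,interpolation=cv2.INTER_CUBIC)
cv2.imwrite("pics/c1.png",c)
c=cv2.resize(im[150:280,310:430],None,fx=4.6,fy=4.6,interpolation=cv2.INTER_CUBIC)
cv2.imwrite("pics/c2.png",c)
for n,z in (((340,226),130),((407,227),76),((402,245),87),((275,222),85)):print(n,plane("top",*n,z))
E
```

```text
(340, 226) [ 451.78891531 -170.27187687  130.        ]
(407, 227) [ 449.73801223 -377.65162242   76.        ]
(402, 245) [ 396.06256801 -357.63324098   87.        ]
(275, 222) [468.9299376   16.73787036  85.        ]
```

View pics/c1.png

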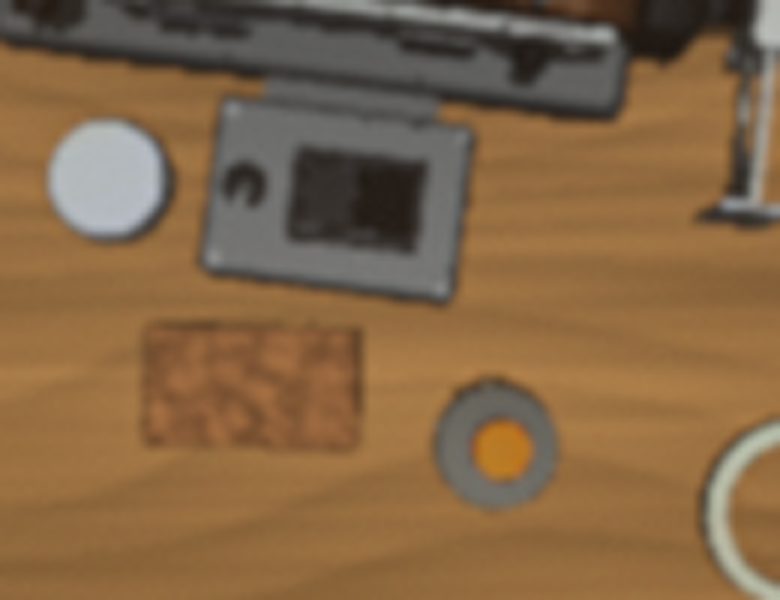

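View pics/c2.png

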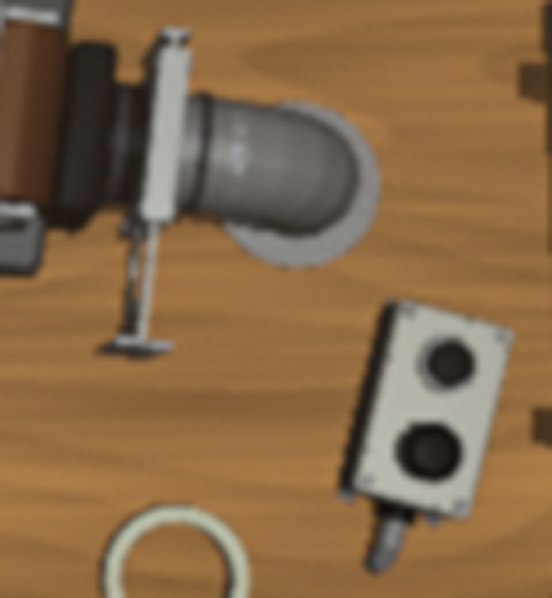

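Crop 1 shows the control box corners at (228,98), (470,128), (448,300) and (205,266), with the rocker's right half at about (390,205) on the crop. Crop 2 shows the tab top centred at (143,345), start at (451,363) and stop at (430,452).

```bash
python3 - <<'E'
from h import *
np.set_printoptions(precision=1,suppress=True)
a=lambda u,v:(215+(u+.5)/6-.5,190+(v+.5)/6-.5)
b=lambda u,v:(310+(u+.5)/4.6-.5,150+(v+.5)/4.6-.5)
B=[plane("top",*a(*p),72) for p in((228,98),(470,128),(448,300),(205,266))]
print("box",*B); 
for i in range(4):
    d=B[(i+1)%4]-B[i];print(np.linalg.norm(d),np.degrees(np.arctan2(d[1],d[0])))
P={"rockc":plane("top",*a(356,199),80),"raised":plane("top",*a(390,205),88),"knob":plane("top",*a(244,185),86),
"tab":plane("top",*b(143,345),140),"tabL":plane("top",*b(113,346),140),"tabR":plane("top",*b(172,346),140),"hous1":plane("top",*b(160,222),130),"hous2":plane("top",*b(176,33),130),
"start":plane("top",*b(451,363),76),"stop":plane("top",*b(430,452),87),
"bottle":plane("top",215+502/6,190+450/6,170),"tape":plane("top",348,275,36),"tin":plane("top",233,219,45),"cork":plane("top",257,254,36)}
for k,p in P.items():print(k,p,"scene px",np.array(proj("scene",p)))
print("start-stop",np.linalg.norm((P["start"]-P["stop"])[:2]))
im=cv2.imread("pics/scene0.png")
for k in("rockc","raised","tab","start","stop"):
    u,v=proj("scene",P[k]);cv2.drawMarker(im,(int(round(u)),int(round(v))),(0,0,255),0,5)
cv2.imwrite("pics/c3.png",cv2.resize(im[130:270,110:330],None,fx=3.6,fy=3.6,interpolation=cv2.INTER_CUBIC))
E
```

```text
box [519.3  83.8  72. ] [502.6 -37.4  72. ] [416.7 -25.1  72. ] [435.1  95.8  72. ]
122.37307671157869 -97.80776687230225
86.8235876789034 171.87863591765418
122.34576098885535 81.33599938100714
84.99511743208389 -8.100487214622634
rockc [467.1  20.   80. ] scene px [280.1 209.1]
raised [463.3   3.2  88. ] scene px [274.1 204.5]
knob [474.3  75.3  86. ] scene px [300.7 213.5]
tab [ 455.1 -171.   140. ] scene px [209.6 174.1]
tabL [ 454.7 -152.4  140. ] scene px [216.4 175.3]
tabR [ 454.3 -189.   140. ] scene px [203.3 172.7]
hous1 [ 533.  -185.1  130. ] scene px [191.9 195. ]
hous2 [ 653.7 -198.5  130. ] scene px [162.9 227.4]
start [ 445.2 -379.4   76. ] scene px [144.3 177.3]
stop [ 387.6 -360.5   87. ] scene px [159.8 163.6]
bottle [342.9 -48.2 170. ] scene px [268.6 148.5]
tape [ 308.1 -203.1   36. ] scene px [223.1 171.5]
tin [482.7 145.6  45. ] scene px [326.5 233.2]
cork [375.2  73.4  36. ] scene px [307.9 203.1]
start-stop 60.606996374973825
```

View pics/c3.png

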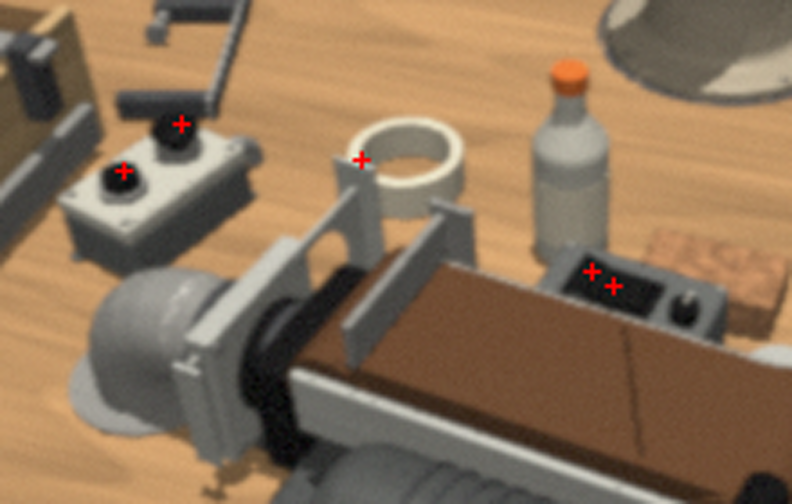

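The cross-view check agrees to within a few mm, with sander yaw about -8° and station yaw about -18°. I'll close the fingers and traverse high to the robot side of the tab.

```bash
R='{"x":-0.048,"y":-0.0613}'; python3 -m creep '[{"x":-0.048,"y":-0.0613},{"x":-0.048,"y":-0.0613},{"x":-0.048,"y":-0.0613},{"x":-0.048,"y":-0.0613},{"x":-0.048,"y":-0.0613},{"x":-0.048,"y":-0.0613},{"x":-0.048,"y":-0.0613},{"x":-0.048,"y":-0.0613}]' -1
python3 -m creep '[{"x":-0.048,"y":-0.0613},{"x":-0.048,"y":-0.0613},{"x":-0.048,"y":-0.0613},{"x":-0.048,"y":-0.0613},{"x":-0.048,"y":-0.0613},{"x":-0.048,"y":-0.0613},{"x":-0.048,"y":-0.0613},{"x":-0.048,"y":-0.0613}]'
python3 -m creep '[{"x":-0.048,"y":-0.0613},{"x":-0.048,"y":-0.0613},{"rz":1},{"rz":1},{"rz":1},{"rz":1},{"rz":1},{"rz":1}]'
python3 -m creep '[{"rz":1},{"rz":1},{"rz":1},{"rz":1},{"rz":1},{"rz":1},{"rz":0.9},{}]'
```

```text
validation failed for argument at $[0]...
validation failed for argument at $[0]...
validation failed for argument at $[0]...
validation failed for argument at $[0]...
```

Each row probably needs all six numbers.

```bash
python3 -m creep '[{"x":-0.048,"y":-0.0613,"z":0,"rx":0,"ry":0,"rz":0},{"x":-0.048,"y":-0.0613,"z":0,"rx":0,"ry":0,"rz":0},{"x":-0.048,"y":-0.0613,"z":0,"rx":0,"ry":0,"rz":0},{"x":-0.048,"y":-0.0613,"z":0,"rx":0,"ry":0,"rz":0},{"x":-0.048,"y":-0.0613,"z":0,"rx":0,"ry":0,"rz":0},{"x":-0.048,"y":-0.0613,"z":0,"rx":0,"ry":0,"rz":0},{"x":-0.048,"y":-0.0613,"z":0,"rx":0,"ry":0,"rz":0},{"x":-0.048,"y":-0.0613,"z":0,"rx":0,"ry":0,"rz":0}]' -1
```

```text
t: 0.77
position: [277.8, 192.9, 238.6]
tcp_rot: [180.0, 0.0, 159.5]
force: [0.9, 1.4, 0.7]
finger_gap: 37.6
finger_force: 0.0
```

```bash
python3 -m creep '[{"x":-0.048,"y":-0.0613,"z":0,"rx":0,"ry":0,"rz":0},{"x":-0.048,"y":-0.0613,"z":0,"rx":0,"ry":0,"rz":0},{"x":-0.048,"y":-0.0613,"z":0,"rx":0,"ry":0,"rz":0},{"x":-0.048,"y":-0.0613,"z":0,"rx":0,"ry":0,"rz":0},{"x":-0.048,"y":-0.0613,"z":0,"rx":0,"ry":0,"rz":0},{"x":-0.048,"y":-0.0613,"z":0,"rx":0,"ry":0,"rz":0},{"x":-0.048,"y":-0.0613,"z":0,"rx":0,"ry":0,"rz":0},{"x":-0.048,"y":-0.0613,"z":0,"rx":0,"ry":0,"rz":0}]'
python3 -m creep '[{"x":-0.048,"y":-0.0613,"z":0,"rx":0,"ry":0,"rz":0},{"x":-0.048,"y":-0.0613,"z":0,"rx":0,"ry":0,"rz":0},{"x":0,"y":0,"z":0,"rx":0,"ry":0,"rz":1},{"x":0,"y":0,"z":0,"rx":0,"ry":0,"rz":1},{"x":0,"y":0,"z":0,"rx":0,"ry":0,"rz":1},{"x":0,"y":0,"z":0,"rx":0,"ry":0,"rz":1},{"x":0,"y":0,"z":0,"rx":0,"ry":0,"rz":1},{"x":0,"y":0,"z":0,"rx":0,"ry":0,"rz":1}]'
python3 -m creep '[{"x":0,"y":0,"z":0,"rx":0,"ry":0,"rz":1},{"x":0,"y":0,"z":0,"rx":0,"ry":0,"rz":1},{"x":0,"y":0,"z":0,"rx":0,"ry":0,"rz":1},{"x":0,"y":0,"z":0,"rx":0,"ry":0,"rz":1},{"x":0,"y":0,"z":0,"rx":0,"ry":0,"rz":1},{"x":0,"y":0,"z":0,"rx":0,"ry":0,"rz":1},{"x":0,"y":0,"z":0,"rx":0,"ry":0,"rz":0.9},{"x":0,"y":0,"z":0,"rx":0,"ry":0,"rz":0}]'
python3 - <<'E'
from h import *
s=read_state();print(s["position"],s["tcp_rot"],s["joint_pos"],s["finger_gap"])
c=camera_info("wrist");print(c)
cv2.imwrite("pics/w1.png",grab_frame("wrist"))
for k,p in dict(tab=(455,-171,140),start=(445,-379,76),stop=(388,-360,87),rock=(463,3,88)).items():print(k,proj("wrist",p))
E
```

```text
t: 1.43
position: [371.7, -104.5, 238.6]
tcp_rot: [180.0, 0.0, 159.4]
force: [0.2, 1.9, 1.0]
finger_gap: 0.5
finger_force: 0.0
t: 2.1
position: [395.0, -176.6, 238.5]
tcp_rot: [-180.0, -0.0, 123.1]
force: [-0.0, 0.9, -0.2]
finger_gap: 0.5
finger_force: 0.0
t: 2.77
position: [395.0, -176.6, 238.5]
tcp_rot: [-180.0, -0.0, 81.9]
force: [0.4, -0.2, -0.8]
finger_gap: 0.7
finger_force: 0.0
[ 395.03479155 -176.5915909   238.50740148] [-1.79973853e+02 -1.44160856e-02  8.18579307e+01] [-3.96763506e+01  6.18169887e+00  1.00469581e+02 -1.44819901e-03
  7.33785456e+01 -3.15338700e+01] 0.6792002408207707
{'fov_y': 62.57052648760683, 'cx': 282.5711481922706, 'cy': 208.56119973233356, 'origin': array([ 403.98159029, -106.73554927,  385.40327525]), 'attitude': array([ 1.64019593e+02,  5.89527099e-02, -8.18091397e+00])}
tab (np.float64(364.96078500062293), np.float64(190.55421523757778))
start (np.float64(356.0199780551665), np.float64(366.0557929010648))
stop (np.float64(301.5484228440475), np.float64(364.7125921398492))
rock (np.float64(342.56962698933046), np.float64(-55.910645842338255))
```

View pics/w1.png

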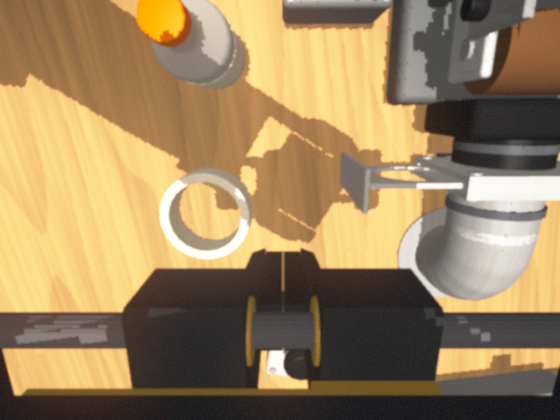

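The wrist view confirms the tab: its top edge is near (369,188) against a predicted (365,190), and the path ahead is clear. Tool y now points along sander +x. I'll centre on the tab, descend to z≈108 and approach.

```bash
python3 -m creep '[{"x":0.028,"y":0,"z":0.02,"rx":0,"ry":0,"rz":0},{"x":0,"y":0,"z":0.06,"rx":0,"ry":0,"rz":0},{"x":0,"y":0,"z":0.06,"rx":0,"ry":0,"rz":0},{"x":0,"y":0,"z":0.06,"rx":0,"ry":0,"rz":0},{"x":0,"y":0,"z":0.06,"rx":0,"ry":0,"rz":0},{"x":0,"y":0.02,"z":0,"rx":0,"ry":0,"rz":0},{"x":0,"y":0.02,"z":0,"rx":0,"ry":0,"rz":0},{"x":0,"y":0.02,"z":0,"rx":0,"ry":0,"rz":0}]'
python3 -m creep '[{"x":0,"y":0.012,"z":0,"rx":0,"ry":0,"rz":0},{"x":0,"y":0.012,"z":0,"rx":0,"ry":0,"rz":0},{"x":0,"y":0.012,"z":0,"rx":0,"ry":0,"rz":0},{"x":0,"y":0.012,"z":0,"rx":0,"ry":0,"rz":0},{"x":0,"y":0.012,"z":0,"rx":0,"ry":0,"rz":0},{"x":0,"y":0.012,"z":0,"rx":0,"ry":0,"rz":0},{"x":0,"y":0.012,"z":0,"rx":0,"ry":0,"rz":0},{"x":0,"y":0.012,"z":0,"rx":0,"ry":0,"rz":0}]'
python3 - <<'E'
from h import *
cv2.imwrite("pics/w2.png",grab_frame("wrist"))
E
```

```text
t: 3.48
position: [427.0, -166.9, 108.2]
tcp_rot: [-179.9, -0.0, 82.2]
force: [1.5, -0.3, 0.6]
finger_gap: 0.5
finger_force: 0.0
t: 4.15
position: [474.7, -173.6, 108.6]
tcp_rot: [-180.0, -0.0, 82.1]
force: [-3.3, -0.1, 0.1]
finger_gap: 0.4
finger_force: 1.8
```

View pics/w2.png

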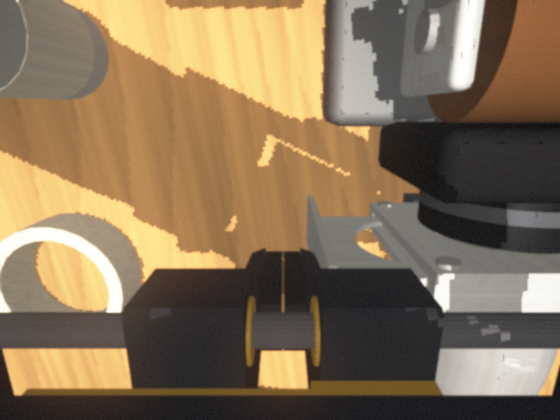

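The fingers are in contact with the tab at about 3 N and the slide is moving. I'll continue to the end stop.

```bash
python3 -m creep '[{"x":0,"y":0.008,"z":0,"rx":0,"ry":0,"rz":0},{"x":0,"y":0.008,"z":0,"rx":0,"ry":0,"rz":0},{"x":0,"y":0.008,"z":0,"rx":0,"ry":0,"rz":0},{"x":0,"y":0.008,"z":0,"rx":0,"ry":0,"rz":0},{"x":0,"y":0.008,"z":0,"rx":0,"ry":0,"rz":0},{"x":0,"y":0.006,"z":0,"rx":0,"ry":0,"rz":0},{"x":0,"y":0.006,"z":0,"rx":0,"ry":0,"rz":0},{"x":0,"y":0.004,"z":0,"rx":0,"ry":0,"rz":0}]'
python3 -m creep '[{"x":0,"y":0.003,"z":0,"rx":0,"ry":0,"rz":0},{"x":0,"y":0.003,"z":0,"rx":0,"ry":0,"rz":0},{"x":0,"y":0.003,"z":0,"rx":0,"ry":0,"rz":0},{"x":0,"y":0.003,"z":0,"rx":0,"ry":0,"rz":0},{"x":0,"y":0.002,"z":0,"rx":0,"ry":0,"rz":0},{"x":0,"y":0.002,"z":0,"rx":0,"ry":0,"rz":0},{"x":0,"y":0.002,"z":0,"rx":0,"ry":0,"rz":0},{"x":0,"y":0.002,"z":0,"rx":0,"ry":0,"rz":0}]'
```

```text
t: 4.87
position: [502.4, -177.5, 108.7]
tcp_rot: [180.0, -0.0, 82.0]
force: [-3.7, 0.5, -0.1]
finger_gap: 0.4
finger_force: 1.6
t: 5.53
position: [512.0, -178.9, 108.7]
tcp_rot: [-180.0, -0.0, 82.0]
force: [-2.7, 0.7, 0.7]
finger_gap: 0.4
finger_force: 1.5
```

```bash
python3 -m creep '[{"x":0,"y":0.002,"z":0,"rx":0,"ry":0,"rz":0},{"x":0,"y":0.002,"z":0,"rx":0,"ry":0,"rz":0},{"x":0,"y":0.002,"z":0,"rx":0,"ry":0,"rz":0},{"x":0,"y":0.002,"z":0,"rx":0,"ry":0,"rz":0},{"x":0,"y":0.002,"z":0,"rx":0,"ry":0,"rz":0},{"x":0,"y":0.002,"z":0,"rx":0,"ry":0,"rz":0},{"x":0,"y":0.002,"z":0,"rx":0,"ry":0,"rz":0},{"x":0,"y":0.002,"z":0,"rx":0,"ry":0,"rz":0}]'
```

```text
t: 6.2
position: [514.6, -179.1, 108.7]
tcp_rot: [-179.1, -0.1, 82.1]
force: [-47.6, 4.9, 26.2]
finger_gap: 0.3
finger_force: 24.2
```

At the end stop the force jumped to 47 N and motion stopped, so the gate should be open. Next I'll retreat, lift and move above the start button, checking the gate on the way.

```bash
python3 -m creep '[{"x":0,"y":-0.02,"z":0,"rx":0,"ry":0,"rz":0},{"x":0,"y":-0.04,"z":0,"rx":0,"ry":0,"rz":0},{"x":0,"y":-0.04,"z":0,"rx":0,"ry":0,"rz":0},{"x":0,"y":0,"z":-0.06,"rx":0,"ry":0,"rz":0},{"x":-0.04,"y":0,"z":-0.06,"rx":0,"ry":0,"rz":0},{"x":-0.075,"y":0,"z":0,"rx":0,"ry":0,"rz":0},{"x":-0.075,"y":0,"z":0,"rx":0,"ry":0,"rz":0},{"x":0,"y":0,"z":0,"rx":0,"ry":0,"rz":0}]'
python3 - <<'E'
from h import *
cv2.imwrite("pics/w3.png",grab_frame("wrist"))
print(read_state()["position"],read_state()["force"])
E
```

```text
t: 6.87
position: [457.0, -272.6, 169.5]
tcp_rot: [179.8, 0.2, 81.8]
force: [0.4, 0.6, 0.1]
finger_gap: 0.4
finger_force: 0.0
[ 457.11441424 -269.97514628  168.99505446] [ 0.47875358  0.95566065 -0.26497278]
```

View pics/w3.png

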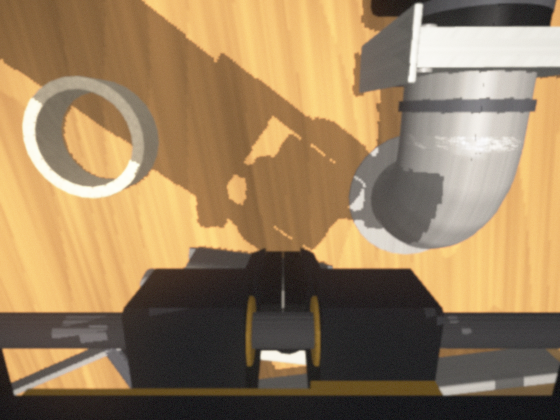

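The tab (415,45) now sits right against the housing, so the gate is open. Next I'll go over the start button and stop just above it.

```bash
python3 -m creep '[{"x":-0.073,"y":0.007,"z":0,"rx":0,"ry":0,"rz":0},{"x":-0.073,"y":0,"z":0,"rx":0,"ry":0,"rz":0},{"x":-0.073,"y":0,"z":0,"rx":0,"ry":0,"rz":0},{"x":0,"y":0,"z":0.05,"rx":0,"ry":0,"rz":0},{"x":0,"y":0,"z":0.05,"rx":0,"ry":0,"rz":0},{"x":0,"y":0,"z":0.05,"rx":0,"ry":0,"rz":0},{"x":0,"y":0,"z":0,"rx":0,"ry":0,"rz":0},{"x":0,"y":0,"z":0,"rx":0,"ry":0,"rz":0}]'
python3 - <<'E'
from h import *
im=np.hstack([cv2.resize(grab_frame("top")[190:290,350:450],None,fx=4,fy=4,interpolation=2),cv2.resize(grab_frame("scene")[120:220,100:200],None,fx=4,fy=4,interpolation=2)])
cv2.imwrite("pics/b1.png",im)
E
```

```text
t: 7.58
position: [445.8, -375.4, 93.6]
tcp_rot: [-180.0, -0.1, 82.1]
force: [0.3, -0.3, 0.3]
finger_gap: 0.4
finger_force: 0.0
```

View pics/b1.png

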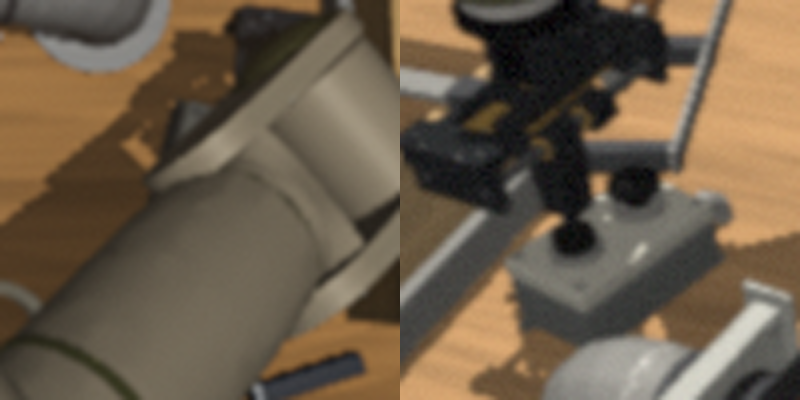

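The scene crop shows the fingertips (570,215) directly above the start button (574,232). I'll press now.

```bash
python3 -m creep '[{"x":-0.006,"y":0,"z":0.014,"rx":0,"ry":0,"rz":0},{"x":0,"y":0,"z":0.014,"rx":0,"ry":0,"rz":0},{"x":0,"y":0,"z":0.004,"rx":0,"ry":0,"rz":0},{"x":0,"y":0,"z":0.004,"rx":0,"ry":0,"rz":0},{"x":0,"y":0,"z":0.004,"rx":0,"ry":0,"rz":0},{"x":0,"y":0,"z":0.004,"rx":0,"ry":0,"rz":0},{"x":0,"y":0,"z":0.003,"rx":0,"ry":0,"rz":0},{"x":0,"y":0,"z":0,"rx":0,"ry":0,"rz":0}]'
```

```text
t: 8.35
position: [445.1, -379.1, 70.5]
tcp_rot: [-180.0, 0.0, 82.0]
force: [-3.0, 2.3, 4.7]
finger_gap: 0.3
finger_force: 2.4
```

Spring force is 4.7 N at 70.5 mm. I'll go slightly further to reach the stop firmly.

```bash
python3 -m creep '[{"x":0,"y":0,"z":0.002,"rx":0,"ry":0,"rz":0},{"x":0,"y":0,"z":0.002,"rx":0,"ry":0,"rz":0},{"x":0,"y":0,"z":0.001,"rx":0,"ry":0,"rz":0},{"x":0,"y":0,"z":0,"rx":0,"ry":0,"rz":0},{"x":0,"y":0,"z":0,"rx":0,"ry":0,"rz":0},{"x":0,"y":0,"z":0,"rx":0,"ry":0,"rz":0},{"x":0,"y":0,"z":0,"rx":0,"ry":0,"rz":0},{"x":0,"y":0,"z":0,"rx":0,"ry":0,"rz":0}]'
```

```text
t: 9.02
position: [445.3, -379.3, 70.2]
tcp_rot: [179.9, 0.1, 82.1]
force: [-7.7, 7.5, 22.9]
finger_gap: 0.4
finger_force: 11.3
```

The button is fully down (23 N at 70.2 mm, which is the stop). I'll lift off and move to view the rocker.

```bash
python3 -m creep '[{"x":0,"y":0,"z":-0.01,"rx":0,"ry":0,"rz":0},{"x":0,"y":0,"z":-0.02,"rx":0,"ry":0,"rz":0},{"x":0,"y":0,"z":-0.08,"rx":0,"ry":0,"rz":0},{"x":0,"y":0,"z":-0.08,"rx":0,"ry":0,"rz":0},{"x":0,"y":0,"z":-0.07,"rx":0,"ry":0,"rz":0},{"x":0.05,"y":-0.01,"z":0,"rx":0,"ry":0,"rz":0},{"x":0.077,"y":-0.01,"z":0,"rx":0,"ry":0,"rz":0},{"x":0.077,"y":-0.01,"z":0,"rx":0,"ry":0,"rz":0}]'
python3 -m creep '[{"x":0.077,"y":-0.01,"z":0,"rx":0,"ry":0,"rz":0},{"x":0.077,"y":-0.01,"z":0,"rx":0,"ry":0,"rz":0},{"x":0.077,"y":-0.01,"z":0,"rx":0,"ry":0,"rz":0},{"x":0.077,"y":-0.01,"z":0,"rx":0,"ry":0,"rz":0},{"x":0.077,"y":-0.01,"z":0,"rx":0,"ry":0,"rz":0},{"x":0.025,"y":0,"z":0,"rx":0,"ry":0,"rz":0},{"x":0,"y":0,"z":0,"rx":0,"ry":0,"rz":0},{"x":0,"y":0,"z":0,"rx":0,"ry":0,"rz":0}]'
python3 - <<'E'
from h import *
s=read_state();print(s["position"],s["tcp_rot"])
c=camera_info("wrist");print(c["origin"],c["attitude"],proj("wrist",(464.6,2.2,88)),proj("wrist",(467.1,20,82)))
cv2.imwrite("pics/w4.png",grab_frame("wrist"))
E
```

```text
t: 9.68
position: [444.1, -275.3, 198.1]
tcp_rot: [179.9, 0.0, 81.9]
force: [1.3, 0.3, -0.7]
finger_gap: 0.5
finger_force: 0.0
t: 10.35
position: [448.2, -69.4, 198.0]
tcp_rot: [180.0, 0.0, 82.1]
force: [0.2, -1.6, 0.4]
finger_gap: 0.3
finger_force: 0.0
[448.20944118 -69.44617832 198.02380133] [1.79955099e+02 2.33207679e-02 8.21227313e+01]
[456.6722132    0.5955552  344.87112134] [ 1.63978839e+02 -1.31868382e-02 -7.91014926e+00] (np.float64(293.20241879499565), np.float64(105.4119452742754)) (np.float64(293.2029762024311), np.float64(79.25520958087324))
```

View pics/w4.png

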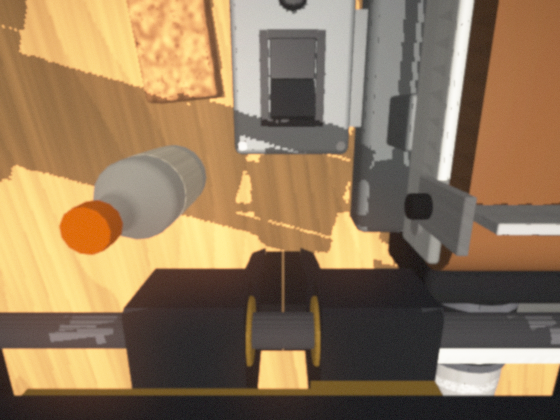

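The wrist view shows the rocker's axis line at (293,80), exactly where predicted, with the right half spanning rows 80–120. I'll move over it and turn so the gripper body clears the belt.

```bash
python3 -m creep '[{"x":0.07,"y":0.006,"z":0,"rx":0,"ry":0,"rz":0},{"x":0.072,"y":0.006,"z":0,"rx":0,"ry":0,"rz":0},{"x":0,"y":0,"z":0,"rx":0,"ry":0,"rz":-1},{"x":0,"y":0,"z":0,"rx":0,"ry":0,"rz":-1},{"x":0,"y":0,"z":0,"rx":0,"ry":0,"rz":-1},{"x":0,"y":0,"z":0,"rx":0,"ry":0,"rz":-1},{"x":0,"y":0,"z":0,"rx":0,"ry":0,"rz":-1},{"x":0,"y":0,"z":0,"rx":0,"ry":0,"rz":-1}]'
python3 -m creep '[{"x":0,"y":0,"z":0,"rx":0,"ry":0,"rz":-1},{"x":0,"y":0,"z":0,"rx":0,"ry":0,"rz":-1},{"x":0,"y":0,"z":0,"rx":0,"ry":0,"rz":-1},{"x":0,"y":0,"z":0,"rx":0,"ry":0,"rz":-1},{"x":0,"y":0,"z":0,"rx":0,"ry":0,"rz":-1},{"x":0,"y":0,"z":0,"rx":0,"ry":0,"rz":-1},{"x":0,"y":0,"z":0,"rx":0,"ry":0,"rz":-1},{"x":0,"y":0,"z":0,"rx":0,"ry":0,"rz":-1}]'
python3 -m creep '[{"x":0,"y":0,"z":0.04,"rx":0,"ry":0,"rz":-1},{"x":0,"y":0,"z":0.06,"rx":0,"ry":0,"rz":0},{"x":0,"y":0,"z":0.06,"rx":0,"ry":0,"rz":0},{"x":0,"y":0,"z":0.03,"rx":0,"ry":0,"rz":0},{"x":0,"y":0,"z":0,"rx":0,"ry":0,"rz":0},{"x":0,"y":0,"z":0,"rx":0,"ry":0,"rz":0},{"x":0,"y":0,"z":0,"rx":0,"ry":0,"rz":0},{"x":0,"y":0,"z":0,"rx":0,"ry":0,"rz":0}]'
```

```text
t: 11.07
position: [464.0, -1.5, 197.6]
tcp_rot: [-180.0, 0.0, 118.2]
force: [0.1, -0.5, 1.0]
finger_gap: 0.6
finger_force: 0.0
t: 11.73
position: [464.1, -1.5, 197.7]
tcp_rot: [-180.0, 0.0, 166.2]
force: [0.4, 1.1, 0.9]
finger_gap: 0.5
finger_force: 0.0
t: 12.4
position: [464.6, -0.6, 104.0]
tcp_rot: [-180.0, 0.1, 172.0]
force: [0.1, 0.4, 0.2]
finger_gap: 0.3
finger_force: 0.0
```

```bash
python3 -m creep '[{"x":0,"y":0.003,"z":0.012,"rx":0,"ry":0,"rz":0},{"x":0,"y":0,"z":0.01,"rx":0,"ry":0,"rz":0},{"x":0,"y":0,"z":0.005,"rx":0,"ry":0,"rz":0},{"x":0,"y":0,"z":0.005,"rx":0,"ry":0,"rz":0},{"x":0,"y":0,"z":0.004,"rx":0,"ry":0,"rz":0},{"x":0,"y":0,"z":0.004,"rx":0,"ry":0,"rz":0},{"x":0,"y":0,"z":0.003,"rx":0,"ry":0,"rz":0},{"x":0,"y":0,"z":0,"rx":0,"ry":0,"rz":0}]'
python3 -m creep '[{"x":0,"y":0,"z":0.002,"rx":0,"ry":0,"rz":0},{"x":0,"y":0,"z":0.001,"rx":0,"ry":0,"rz":0},{"x":0,"y":0,"z":0.001,"rx":0,"ry":0,"rz":0},{"x":0,"y":0,"z":0,"rx":0,"ry":0,"rz":0},{"x":0,"y":0,"z":0,"rx":0,"ry":0,"rz":0},{"x":0,"y":0,"z":0,"rx":0,"ry":0,"rz":0},{"x":0,"y":0,"z":0,"rx":0,"ry":0,"rz":0},{"x":0,"y":0,"z":0,"rx":0,"ry":0,"rz":0}]'
```

```text
t: 13.07
position: [464.2, 1.4, 82.3]
tcp_rot: [-180.0, 0.0, 172.1]
force: [-5.7, -0.9, 14.8]
finger_gap: 0.9
finger_force: 7.9
t: 13.73
position: [464.3, 1.4, 82.0]
tcp_rot: [-180.0, 0.1, 172.1]
force: [-13.6, -0.7, 38.5]
finger_gap: 0.4
finger_force: 19.7
```

It's seated at 82.0 mm with 38 N, so the rocker is fully on. I'll lift straight off and check.

```bash
python3 -m creep '[{"x":0,"y":0,"z":-0.01,"rx":0,"ry":0,"rz":0},{"x":0,"y":0,"z":-0.03,"rx":0,"ry":0,"rz":0},{"x":0,"y":0,"z":-0.08,"rx":0,"ry":0,"rz":0},{"x":0,"y":0,"z":-0.08,"rx":0,"ry":0,"rz":0},{"x":0,"y":0,"z":-0.06,"rx":0,"ry":0,"rz":0},{"x":0.07,"y":0,"z":0,"rx":0,"ry":0,"rz":0},{"x":0.07,"y":0,"z":0,"rx":0,"ry":0,"rz":0},{"x":0,"y":0,"z":0,"rx":0,"ry":0,"rz":0}]'
python3 - <<'E'
from h import *
s=read_state();print(s["t"],s["position"],s["force"])
cv2.imwrite("pics/s9.png",cv2.resize(grab_frame("scene")[120:270,110:330],None,fx=3.6,fy=3.6,interpolation=2))
E
```

```text
t: 14.4
position: [390.0, 12.7, 208.6]
tcp_rot: [180.0, -0.2, 172.1]
force: [0.1, -0.0, 0.3]
finger_gap: 0.0
finger_force: 0.0
14.4 [390.02473979  12.66261498 208.58918647] [ 0.0902636  -0.03471421  0.30563841]
```

View pics/s9.png

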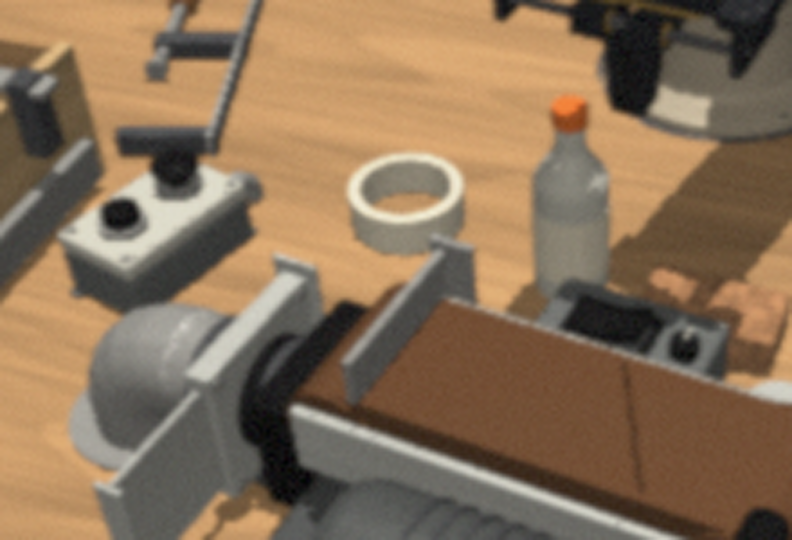

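The final view shows the slide out the far side with its tab at the housing (295,270), the start button up (122,215) and the loose things in view unmoved. The rocker (610,320) is too dark to read here, but the press ended at its on height, 82.0 mm.

```bash
python3 -c "
from station import *
print(hand_in())"
```

```text
the job is handed in; nothing more can be done
None
```

I opened the gate to its end stop, pressed start fully in and released it, then pressed the sander's rocker fully down to on. The stop button and loose items were not touched. The job is handed in at about 14.5 s, and no verdict came back.

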